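Release the latched mode key on the microscope lamp console

TASK

Three of the four white mode keys on the grey microscope-lamp console are up, and one is already latched down. With the fingertips, tap each key lightly in turn, beginning with the key beside the green lamp and going along the row, to find the latched one without pushing any key right in; only after all four taps press that latched key fully down and let go so that it pops up. Do not push any of the other three keys in, and leave the practice eye, the syringe and the jar where they are.

Things in the scene. Friction and masses are not known exactly. Their poses are not given: they have to be found in the camera images.
- console: Fixed grey control box, 130 x 310 mm and 55 mm high, on the table. Origin at the centre of its underside; z up, y along the row of keys towards the end with the green lamp, x across the row, away from the robot. The green lamp (24 mm across, standing 6 mm proud) is on the top 118 mm from the centre towards +y.
- place1 (a point): Fixed point on the console's flat top (55 mm above the table), under the middle of the first key, beside the green lamp. The four places lie in a straight line 52 mm apart.
- place2 (a point): Fixed point on the console's flat top (55 mm above the table), under the middle of the second key. The four places lie in a straight line 52 mm apart.
- place3 (a point): Fixed point on the console's flat top (55 mm above the table), under the middle of the third key. The four places lie in a straight line 52 mm apart.
- place4 (a point): Fixed point on the console's flat top (55 mm above the table), under the middle of the fourth key, farthest from the lamp. The four places lie in a straight line 52 mm apart.
- cap_a (a point): One of four identical white square key caps, 26 x 26 mm; the point is the middle of its top face, z up, x and y as the console's. Any of the caps may be at any of the four places. The top face is 16 mm above the console's flat top when the key is up, 11 mm when it is latched down and 6 mm when pressed right in; gaps of 26 mm between caps.
- cap_b (a point): One of four identical white square key caps, 26 x 26 mm; the point is the middle of its top face, z up, x and y as the console's. Any of the caps may be at any of the four places. The top face is 16 mm above the console's flat top when the key is up, 11 mm when it is latched down and 6 mm when pressed right in; gaps of 26 mm between caps.
- cap_c (a point): One of four identical white square key caps, 26 x 26 mm; the point is the middle of its top face, z up, x and y as the console's. Any of the caps may be at any of the four places. The top face is 16 mm above the console's flat top when the key is up, 11 mm when it is latched down and 6 mm when pressed right in; gaps of 26 mm between caps.
- cap_d (a point): One of four identical white square key caps, 26 x 26 mm; the point is the middle of its top face, z up, x and y as the console's. Any of the caps may be at any of the four places. The top face is 16 mm above the console's flat top when the key is up, 11 mm when it is latched down and 6 mm when pressed right in; gaps of 26 mm between caps.
- key_a (a joint): How far the key of cap_a is down, in m: 0 up, 0.005 latched, 0.010 bottom stop. An up key yields from 1.2 N, rising 0.4 N per mm to 5.2 N at the bottom. A latched key is firm up to 3.2 N, then yields at 0.4 N per mm; past about 0.0085 its catch lets go for good and it springs up to 0 once let go. Taps above 0.007 change nothing; an up key past 0.008 counts as pushed in.
- key_b (a joint): How far the key of cap_b is down, in m: 0 up, 0.005 latched, 0.010 bottom stop. An up key yields from 1.2 N, rising 0.4 N per mm to 5.2 N at the bottom. A latched key is firm up to 3.2 N, then yields at 0.4 N per mm; past about 0.0085 its catch lets go for good and it springs up to 0 once let go. Taps above 0.007 change nothing; an up key past 0.008 counts as pushed in.
- key_c (a joint): How far the key of cap_c is down, in m: 0 up, 0.005 latched, 0.010 bottom stop. An up key yields from 1.2 N, rising 0.4 N per mm to 5.2 N at the bottom. A latched key is firm up to 3.2 N, then yields at 0.4 N per mm; past about 0.0085 its catch lets go for good and it springs up to 0 once let go. Taps above 0.007 change nothing; an up key past 0.008 counts as pushed in.
- key_d (a joint): How far the key of cap_d is down, in m: 0 up, 0.005 latched, 0.010 bottom stop. An up key yields from 1.2 N, rising 0.4 N per mm to 5.2 N at the bottom. A latched key is firm up to 3.2 N, then yields at 0.4 N per mm; past about 0.0085 its catch lets go for good and it springs up to 0 once let go. Taps above 0.007 change nothing; an up key past 0.008 counts as pushed in.
- eye_model_center (a point): Loose practice eye: a skin-coloured dome on a 98 mm round foot, about 55 mm high, standing in the blue tray beyond the console. Point on its axis 23 mm above its underside. Leave alone.
- syringe_center (a point): Loose clear capped syringe with an orange cap, about 150 mm long and 15 mm thick, lying on the table between robot and console. Point in the middle of its barrel. Leave alone.
- jar_center (a point): Loose small amber jar, 44 mm across and 50 mm high, on the table beside the console's end away from the lamp. Point at half height. Leave alone.

How it is judged:
On the way, in this order (a step that is already met when the one before it is completed fails the run):
1. the first key, beside the green lamp, is touched by the fingers (((horizontal distance between cap_a and place1 below 0.012 m and contact force between the fingers and key_a above 0.5 N) or (horizontal distance between cap_b and place1 below 0.012 m and contact force between the fingers and key_b above 0.5 N) or (horizontal distance between cap_c and place1 below 0.012 m and contact force between the fingers and key_c above 0.5 N) or (horizontal distance between cap_d and place1 below 0.012 m and contact force between the fingers and key_d above 0.5 N))), for 0.03 s.
2. the second key is touched by the fingers (((horizontal distance between cap_a and place2 below 0.012 m and contact force between the fingers and key_a above 0.5 N) or (horizontal distance between cap_b and place2 below 0.012 m and contact force between the fingers and key_b above 0.5 N) or (horizontal distance between cap_c and place2 below 0.012 m and contact force between the fingers and key_c above 0.5 N) or (horizontal distance between cap_d and place2 below 0.012 m and contact force between the fingers and key_d above 0.5 N))), for 0.03 s.
3. the third key is touched by the fingers (((horizontal distance between cap_a and place3 below 0.012 m and contact force between the fingers and key_a above 0.5 N) or (horizontal distance between cap_b and place3 below 0.012 m and contact force between the fingers and key_b above 0.5 N) or (horizontal distance between cap_c and place3 below 0.012 m and contact force between the fingers and key_c above 0.5 N) or (horizontal distance between cap_d and place3 below 0.012 m and contact force between the fingers and key_d above 0.5 N))), for 0.03 s.
4. the fourth key, farthest from the lamp, is touched by the fingers (((horizontal distance between cap_a and place4 below 0.012 m and contact force between the fingers and key_a above 0.5 N) or (horizontal distance between cap_b and place4 below 0.012 m and contact force between the fingers and key_b above 0.5 N) or (horizontal distance between cap_c and place4 below 0.012 m and contact force between the fingers and key_c above 0.5 N) or (horizontal distance between cap_d and place4 below 0.012 m and contact force between the fingers and key_d above 0.5 N))), for 0.03 s.
5. after the taps, the latched key is released and has come up (value of joint key_c below 0.0015 m), for 0.2 s.
At the end, for the whole second after the job is handed in: All four keys are fully up (within 1.5 mm) and still, and the practice eye, syringe and jar are within 20 mm of where they stood (value of joint each of key_a, key_b, key_c, key_d below 0.0015 m and velocity of joint key_a between -0.01 and 0.01 m/s and velocity of joint key_b between -0.01 and 0.01 m/s and velocity of joint key_c between -0.01 and 0.01 m/s and velocity of joint key_d between -0.01 and 0.01 m/s and distance of each of eye_model_center, syringe_center, jar_center from where it was at the start of the episode below 0.02 m); the robot touches nothing.
It fails at once if a key that was up is pushed in (past 8 mm) (value of joint any of key_a, key_b, key_d above 0.008 m).
It fails at once if the practice eye is moved by more than 20 mm or lifted (distance of eye_model_center from where it was at the start of the episode above 0.02 m).
It fails at once if the syringe is moved by more than 20 mm or lifted (distance of syringe_center from where it was at the start of the episode above 0.02 m).
It fails at once if the jar is moved by more than 20 mm or lifted (distance of jar_center from where it was at the start of the episode above 0.02 m).
It also fails if it takes over 48 s, if anything falls off the work surface, if the arm or the gripper's body presses on something with over 40 N, if the wrist force passes 120 N, or if a joint passes its speed limit or range.

ROBOT

A 6-joint arm with a two-finger parallel gripper is mounted at the origin on the work surface. World frame = base frame: x ahead of the robot, y to its left, z up, the work surface at z = 0. Lengths are in m, angles in rad, forces in N, time in s.
With the tool pointing down it reaches from about 0.35 to 0.775 m from the base axis. Payload 5.5 kg.
Tool frame: the origin (TCP) lies midway between the tips of the shut fingers; the grasp point (between the pads) lies 19 mm behind it; z points along the fingers, y is the line along which they close (so a half turn about z gives the same grasp; the last joint's range is limited). The gripper opens to 85 mm and grips with 20 to 120 N. Pads are 22 mm wide; open, the fingers measure 114 mm over their backs; the gripper's body (76 mm by 85 mm) begins 54 mm behind the grasp point. The pads swing forward as they close: fully open they stand 13 mm farther back than shut.
Start: joints at [1.033, 0.313, 0.046, 1.304, 0, 1.431], TCP at [0.223, 0.53, 0.231] pointing down, gripper open.
Joint ranges: [-2.76, 2.76], [-0.86, 1.69], [-1.03, 1.26], [-2.2, 2.34], [-1.47, 1.5], [-3.14, 3.14]. Speed limits (rad/s): [2.57, 2.57, 3.14, 3.14, 3.14, 3.14].

INTERFACE

Orientations are given as a unit quaternion [w, x, y, z].
In Python, from workcell import telemetry, imaging, env gives the robot as it stands. The module is installed in compiled form; this text tells all that it offers.
- The arm moves only by the tool step_arm, never from a script. Its argument "moves" is a list of rows, each a list of 3 entries, a list of its own where there are three numbers: the shift along the tool's x, y, z in mm, then the turn, a rotation vector about the tool's x, y, z in rad, then the finger opening in mm, from 0 to 85.4. A call has 1 to 8 rows; each row is the pose to reach, as a shift and turn from the pose commanded when the call began, along the tool's axes at that moment; what a row does not reach only later rows make up. A row lasts 1/12 s, in which the tool goes at most 41.7 mm and 7.16 degrees, less where a joint would pass 70% of its speed; a pose out of reach is approached as far as the arm can. A call with a gripper value outside its range is refused whole. The fingers move at their own pace and stop on an object; "grip_force" is the grip in N (left out, the last holds). Time passes only in rows, so rows that repeat a pose let the fingers close. It gives the time, the measured TCP pose, the force, the opening and the grip force at its end, in the units of the state.
- telemetry.get_state(): the state, without advancing time (a new reading comes with each control period).
- imaging.read_camera(name): name is "scene" or "top" or "wrist"; returns the picture (384x512x3 uint8, red, green, blue); there is no depth.
- imaging.camera_params(name): a dict with "camera_matrix" (3x3 intrinsics, pixels), "pose" (4x4, takes a point from camera to world coordinates). Camera axes: x right, y up, looking along -z (the intrinsics and any distortion apply to the point x, -y, -z); pixel columns grow to the right and rows downward; lengths in m; the calibration is good to about 2 mm. The wrist camera is an equidistant fisheye: a pixel r from the principal point sees the ray r / f radians off the axis. A picture is of the moment at which its call begins: read the wrist's pose just before it. camera_params takes no time and is no camera call; for the wrist camera it gives the pose at the moment of the call.
- env.hand_in(): hands the job in; it is judged then, once.
The state is a dict: "clock": time; "joint_pos": joint angles; "qvel": joint speeds; "tau": joint torques, N m; "tcp_pos": TCP position; "orientation": TCP orientation; "wrist_force": force on the tool from outside, world axes, zero at the start; "ft_torque": the same for the moment, N m; "finger_gap": finger opening in m; "grip_force": force on a finger pad.
Only numpy, scipy, OpenCV 4.12 (cv2) and the standard library are available. Lean on these libraries where they do the work, as an engineer would, in place of code of your own. Each camera call takes 0.05 s, during which the arm holds its last target. There are 200 camera calls.

## Working session

There is one attempt and no reset: what is moved stays moved. The work goes in short steps, Python scripts to look and compute and a tool call to move; the robot and the scene stay as the last step left them, time stands still between calls to the robot, and variables do not carry over. Pictures are saved under pics/ and viewed, at most 10 in all, crops included, and the job is handed in when it is done.

Besides the shell and the picture viewer there is one more tool, called after "Emit:" in YAML: its name, and indented under it one key for each argument. step_arm: Moves the arm, as the interface text tells. Its arguments: {"type":"object","properties":{"moves":{"type":"array"},"grip_force":{"type":"number"}},"required":["moves"]}

```bash
mkdir -p pics; python3 - <<'E'
from workcell import telemetry, imaging
import cv2
s=telemetry.get_state();print(s['clock'],s['tcp_pos'],s['orientation'],s['wrist_force'],s['finger_gap'])
for n in('top','scene'):
    cv2.imwrite(f'pics/{n}0.png',imaging.read_camera(n)[...,::-1]);print(imaging.camera_params(n))
E
```

```text
0.0 [0.2224915  0.52966134 0.23040183] [-3.14220854e-04  1.97578856e-01  9.80286569e-01 -8.59662420e-04] [-0.55959965  0.39877448 -0.27137165] 0.08542914608643558
{'camera_matrix': array([[358.24936324,   0.        , 258.23911591],
       [  0.        , 358.24936324, 189.54947169],
       [  0.        ,   0.        ,   1.        ]]), 'pose': array([[-0.02432787,  0.98369341, -0.17820055,  0.40259212],
       [-0.99966227, -0.02556663, -0.00465813, -0.03221191],
       [-0.00913816,  0.17802704,  0.98398316,  0.82547725],
       [ 0.        ,  0.        ,  0.        ,  1.        ]])}
{'camera_matrix': array([[351.67426309,   0.        , 247.67621335],
       [  0.        , 351.67426309, 187.57151409],
       [  0.        ,   0.        ,   1.        ]]), 'pose': array([[-0.51993848, -0.65782525,  0.54491276,  0.9086179 ],
       [ 0.85419974, -0.40234876,  0.32933004,  0.16807622],
       [ 0.00260336,  0.6366957 ,  0.77111076,  0.61002727],
       [ 0.        ,  0.        ,  0.        ,  1.        ]])}
```

View pics/top0.png

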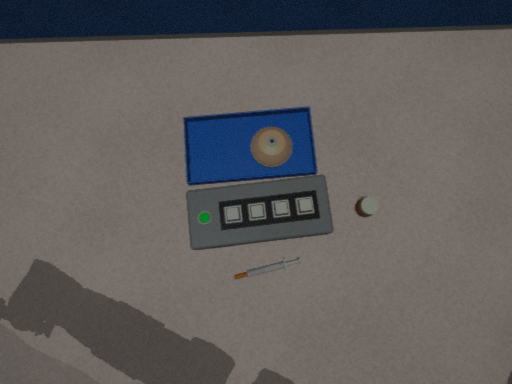

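View pics/scene0.png

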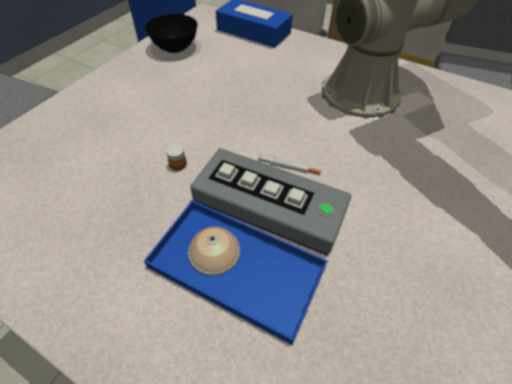

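Top view: green lamp at (204,217), caps at about (233,214), (257,211), (281,208) and (305,205). The syringe is near (267,269), the jar at (367,206) and the eye at (272,147).

```bash
cat > h.py <<'E'
import numpy as np, cv2
from scipy.spatial.transform import Rotation as R
from workcell import telemetry, imaging
def ray(name,px,z):
    p=imaging.camera_params(name);K=p['camera_matrix'];T=np.array(p['pose'])
    d=np.linalg.inv(K)@[px[0],px[1],1];d=T[:3,:3]@(d*[1,-1,-1])
    return T[:3,3]+d*(z-T[2,3])/d[2]
def go(target):  # mm shift in tool axes from measured pose
    s=telemetry.get_state();q=s['orientation'];r=R.from_quat([q[1],q[2],q[3],q[0]])
    return r.inv().apply(np.array(target)-s['tcp_pos'])*1000, r
E
python3 - <<'E'
from h import *
im=cv2.imread('pics/top0.png')
g=im.min(2)
P=[]
for c in[(233,214),(257,211),(281,208),(305,205)]:
    x,y=c;w=g[y-11:y+12,x-11:x+12]
    n,l,st,ce=cv2.connectedComponentsWithStats((w>120).astype('uint8'))
    i=1+st[1:,4].argmax();px=ce[i]+[x-11,y-11]
    p=ray('top',px,.071);P.append(p);print(px,st[i],p.round(4),np.median(w[6:17,6:17]))
hs=cv2.cvtColor(im,cv2.COLOR_BGR2HSV)
m=cv2.inRange(hs,(45,120,80),(80,255,255));yx=np.argwhere(m);px=yx.mean(0)[::-1];print('lamp',px,ray('top',px,.061))
for n,c,z in(('jar',(367,206),.05),('syr1',(236,276),.01),('syr2',(299,261),.01),('eye',(272,141),.05)):print(n,ray('top',c,z).round(3))
P=np.array(P);d=P[3]-P[0];print(d,np.linalg.norm(d[:2]),np.arctan2(-d[0],-d[1]))
t=P.mean(0);
for k in range(4):
    u=-d/np.linalg.norm(d);q=t+u*.052*(1.5-k);print(q.round(4))
v,r=go([*(t+u*.078)[:2],.11]);print(v,r.as_matrix().round(3))
E
```

```text
[234.5 216. ] [12 12  2  3  4] [0.4837 0.0229 0.071 ] 117.0
[257.25 214.25] [10 13  3  3  4] [ 0.4862 -0.0253  0.071 ] 117.0
[285. 210.] [15 13  1  1  1] [ 0.4938 -0.0842  0.071 ] 116.0Traceback (most recent call last):
  File "<stdin>", line 8, in <module>
ValueError: attempt to get argmax of an empty sequence
```

```bash
python3 - <<'E'
from h import *
im=cv2.imread('pics/top0.png')
g=im.min(2)
P=[]
for c in[(233,214),(257,211),(281,208),(305,205)]:
    x,y=c;w=g[y-11:y+12,x-11:x+12]
    n,l,st,ce=cv2.connectedComponentsWithStats((w>85).astype('uint8'))
    i=1+st[1:,4].argmax();px=ce[i]+[x-11,y-11]
    p=ray('top',px,.071);P.append(p);print(px,st[i],p.round(4))
hs=cv2.cvtColor(im,cv2.COLOR_BGR2HSV)
m=cv2.inRange(hs,(45,120,80),(80,255,255));yx=np.argwhere(m);px=yx.mean(0)[::-1];print('lamp',px,ray('top',px,.061))
for n,c,z in(('jar',(367,206),.05),('syr1',(236,276),.01),('syr2',(299,261),.01),('eye',(272,141),.05)):print(n,ray('top',c,z).round(3))
P=np.array(P);d=P[3]-P[0];print(d,np.linalg.norm(d[:2]),np.arctan2(-d[0],-d[1]))
t=P.mean(0);
for k in range(4):
    u=-d/np.linalg.norm(d);q=t+u*.052*(1.5-k);print(q.round(4))
v,r=go([*(t+u*.078)[:2],.11]);print(v,r.as_matrix().round(3))
E
```

```text
[232.36888889 213.28444444] [  2   2  18  18 225] [0.4896 0.0273 0.071 ]
[256.65437788 210.46082949] [  2   3  18  17 217] [ 0.4943 -0.0242  0.071 ]
[280.75892857 207.43303571] [  2   3  18  17 224] [ 0.4995 -0.0754  0.071 ]
[304.80454545 204.65454545] [  2   3  18  18 220] [ 0.5041 -0.1266  0.071 ]
lamp [203.96551724 217.17241379] [0.48395481 0.0890785  0.061     ]
jar [ 0.501 -0.264  0.05 ]
syr1 [0.357 0.026 0.01 ]
syr2 [ 0.386 -0.115  0.01 ]
eye [ 0.653 -0.062  0.05 ]
[ 0.01448557 -0.15394543  0.        ] 0.15462544090955319 -0.09381924599800232
[0.4896 0.0279 0.071 ]
[ 0.4944 -0.0238  0.071 ]
[ 0.4993 -0.0756  0.071 ]
[ 0.5042 -0.1274  0.071 ]
[-440.62203022 -358.93784985  120.9766124 ] [[-0.922  0.387 -0.001]
 [ 0.387  0.922 -0.001]
 [ 0.    -0.002 -1.   ]]
```

Emit:
step_arm:
  moves:
    - [[-31, -25, 5], [0, 0, -0.12], 0]
    - [[-62, -50, 10], [0, 0, -0.24], 0]
    - [[-93, -75, 15], [0, 0, -0.36], 0]
    - [[-124, -100, 20], [0, 0, -0.49], 0]
    - [[-155, -125, 25], [0, 0, -0.49], 0]
    - [[-186, -150, 35], [0, 0, -0.49], 0]
    - [[-217, -176, 45], [0, 0, -0.49], 0]
    - [[-248, -200, 50], [0, 0, -0.49], 0]
  grip_force: 40

```text
clock: 0.77
tcp_pos: [0.3729, 0.2487, 0.1803]
orientation: [-0.001, -0.046, 0.999, -0.0]
wrist_force: [0.6, 0.3, 0.3]
finger_gap: 0.0002
grip_force: 0.0
```

```bash
python3 - <<'E'
from h import *
v,r=go([.4896,.0279,.105]);print(v,r.as_matrix().round(3),telemetry.get_state()['clock'])
E
```

```text
[ -95.82980549 -230.6515603    75.28375385] [[-0.996 -0.093 -0.001]
 [-0.093  0.996 -0.   ]
 [ 0.001 -0.    -1.   ]] 0.7667
```

Emit:
step_arm:
  moves:
    - [[-15, -36, 5], [0, 0, 0], 0]
    - [[-30, -72, 15], [0, 0, 0], 0]
    - [[-45, -108, 25], [0, 0, 0], 0]
    - [[-60, -144, 35], [0, 0, 0], 0]
    - [[-75, -180, 50], [0, 0, 0], 0]
    - [[-90, -215, 65], [0, 0, 0], 0]
    - [[-96, -230, 75], [0, 0, 0], 0]
    - [[-96, -230, 75], [0, 0, 0], 0]

```text
clock: 1.43
tcp_pos: [0.4904, 0.0273, 0.1041]
orientation: [-0.001, -0.044, 0.999, -0.0]
wrist_force: [-0.3, 0.2, 0.1]
finger_gap: 0.0003
grip_force: 0.0
```

```bash
python3 - <<'E'
from h import *
s=telemetry.get_state();print(s['tcp_pos'],s['wrist_force'],s['clock'])
for n in('wrist','top'):cv2.imwrite(f'pics/{n}1.png',imaging.read_camera(n)[...,::-1])
cv2.imwrite('pics/scene1.png',cv2.resize(imaging.read_camera('scene')[120:260,150:370,::-1],None,fx=3,fy=3))
E
```

```text
[0.4904337  0.0273246  0.10405731] [-0.26580493  0.21178474  0.09797218] 1.4333
```

View pics/wrist1.png

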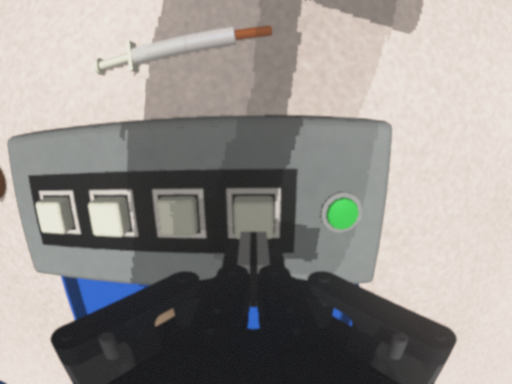

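View pics/scene1.png

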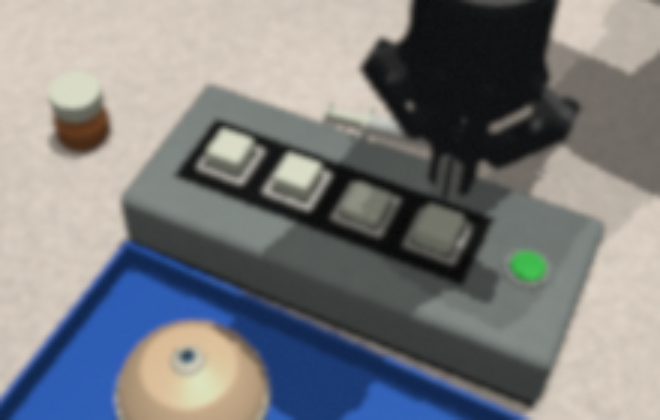

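Wrist view: the fingertips are at (253,235), just over cap 1 at (254,213); the offset is parallax. The scene crop agrees, with cap 1 at (435,230) beside the lamp at (528,265). Next I descend to tap it.

Emit:
step_arm:
  moves:
    - [[0, 0, 15], [0, 0, 0], 0]
    - [[0, 0, 28], [0, 0, 0], 0]
    - [[0, 0, 31], [0, 0, 0], 0]
    - [[0, 0, 31], [0, 0, 0], 0]

```text
clock: 1.92
tcp_pos: [0.489, 0.0319, 0.0753]
orientation: [-0.001, -0.047, 0.999, 0.0]
wrist_force: [-1.2, -0.4, -0.2]
finger_gap: -0.0001
grip_force: 0.0
```

Emit:
step_arm:
  moves:
    - [[0, 0, 2], [0, 0, 0], 0]
    - [[0, 0, 4], [0, 0, 0], 0]
    - [[0, 0, 4], [0, 0, 0], 0]

```text
clock: 2.17
tcp_pos: [0.4904, 0.0309, 0.0719]
orientation: [0.0, -0.046, 0.999, -0.0]
wrist_force: [-0.4, 0.7, -0.5]
finger_gap: 0.0001
grip_force: 0.0
```

Emit:
step_arm:
  moves:
    - [[0, 3, 1], [0, 0, 0], 0]
    - [[0, 3, 2], [0, 0, 0], 0]
    - [[0, 3, 2], [0, 0, 0], 0]

```text
clock: 2.42
tcp_pos: [0.4903, 0.0339, 0.0698]
orientation: [0.001, -0.046, 0.999, 0.0]
wrist_force: [-0.1, 2.4, 1.7]
finger_gap: 0.0003
grip_force: 0.9
```

```bash
python3 - <<'E'
from h import *
for i in range(3):
    s=telemetry.get_state();print(s['tcp_pos'],s['wrist_force'],s['clock'],s['ft_torque']);imaging.camera_params('top');imaging.read_camera('top')
E
```

```text
[0.49027861 0.03388287 0.06976313] [-0.14961562  2.44664751  1.69429582] 2.4167 [ 0.30387799 -0.09091143 -0.00738375]
[0.49022737 0.03383249 0.06974434] [1.12285954 1.00231668 1.75767738] 2.4667 [ 0.28505659 -0.07509477 -0.02316567]
[0.49019936 0.03373975 0.06973803] [0.63394935 1.67886725 1.4988915 ] 2.5167 [ 0.2270153  -0.07626185  0.00996716]
```

Key 1 gives about 1.6 N at 1.2 mm of travel, so it is up. On to key 2.

Emit:
step_arm:
  moves:
    - [[0, 0, -12], [0, 0, 0], 0]
    - [[0, -20, -16], [0, 0, 0], 0]
    - [[1, -45, -14], [0, 0, 0], 0]
    - [[1, -58, -10], [0, 0, 0], 0]
    - [[1, -58, -5], [0, 0, 0], 0]
    - [[1, -58, -5], [0, 0, 0], 0]
    - [[1, -58, -5], [0, 0, 0], 0]

```text
clock: 3.15
tcp_pos: [0.4933, -0.0239, 0.0739]
orientation: [-0.001, -0.046, 0.999, 0.0]
wrist_force: [0.6, 0.5, -0.5]
finger_gap: -0.0003
grip_force: 0.0
```

Emit:
step_arm:
  moves:
    - [[0, 0, 2.5], [0, 0, 0], 0]
    - [[0, 0, 5], [0, 0, 0], 0]
    - [[0, 0, 5], [0, 0, 0], 0]

```text
clock: 3.4
tcp_pos: [0.4938, -0.0236, 0.069]
orientation: [-0.0, -0.047, 0.999, 0.0]
wrist_force: [1.0, 0.9, 0.3]
finger_gap: 0.0
grip_force: 0.0
```

```bash
cat > t.py <<'E'
from h import *
for i in range(3):
    s=telemetry.get_state();print(s['tcp_pos'].round(4),s['wrist_force'].round(2),s['clock']);imaging.read_camera('top')
E
python3 t.py
```

```text
[ 0.4938 -0.0236  0.069 ] [0.95 0.86 0.28] 3.4
[ 0.4939 -0.0237  0.0692] [-0.26  0.37 -0.56] 3.45
[ 0.494  -0.0238  0.0693] [-0.35 -0.36  0.36] 3.5
```

Emit:
step_arm:
  moves:
    - [[0, 0, 2], [0, 0, 0], 0]
    - [[0, 0, 3], [0, 0, 0], 0]
    - [[0, 0, 3], [0, 0, 0], 0]

```text
clock: 3.8
tcp_pos: [0.4942, -0.0243, 0.0663]
orientation: [0.0, -0.046, 0.999, 0.0]
wrist_force: [0.6, -0.5, -0.5]
finger_gap: -0.0003
grip_force: 0.0
```

```bash
python3 t.py
```

```text
[ 0.4942 -0.0243  0.0663] [ 0.64 -0.52 -0.46] 3.8
[ 0.4941 -0.0243  0.0664] [-0.12 -0.43  0.51] 3.85
[ 0.4942 -0.0243  0.0664] [-0.21 -0.33 -0.49] 3.9
```

Emit:
step_arm:
  moves:
    - [[0, 0, 0.8], [0, 0, 0], 0]
    - [[0, 0, 1.2], [0, 0, 0], 0]
    - [[0, 0, 1.2], [0, 0, 0], 0]

```text
clock: 4.2
tcp_pos: [0.4942, -0.0243, 0.0655]
orientation: [0.0, -0.046, 0.999, -0.0]
wrist_force: [-1.5, 0.1, 3.4]
finger_gap: -0.0
grip_force: 1.7
```

```bash
python3 t.py
```

```text
[ 0.4942 -0.0243  0.0655] [-1.45  0.11  3.38] 4.2
[ 0.4942 -0.0244  0.0655] [-0.88 -0.02  3.65] 4.25
[ 0.4943 -0.0244  0.0655] [-0.75 -0.2   3.17] 4.3
```

Key 2 is firm at 3.4 N at latched height, so it is the latched one. I still tap keys 3 and 4.

Emit:
step_arm:
  moves:
    - [[0, 0, -14], [0, 0, 0], 0]
    - [[0, -16, -20], [0, 0, 0], 0]
    - [[0, -38, -20], [0, 0, 0], 0]
    - [[0, -51.5, -15], [0, 0, 0], 0]
    - [[0, -51.5, -9], [0, 0, 0], 0]
    - [[0, -51.5, -9], [0, 0, 0], 0]
    - [[0, -51.5, -9], [0, 0, 0], 0]

```text
clock: 4.93
tcp_pos: [0.498, -0.075, 0.0734]
orientation: [-0.001, -0.046, 0.999, 0.001]
wrist_force: [0.6, 0.1, 0.2]
finger_gap: 0.0003
grip_force: 0.0
```

Emit:
step_arm:
  moves:
    - [[0, 0, 2.5], [0, 0, 0], 0]
    - [[0, 0, 5], [0, 0, 0], 0]
    - [[0, 0, 5], [0, 0, 0], 0]

```text
clock: 5.18
tcp_pos: [0.4989, -0.0749, 0.069]
orientation: [-0.0, -0.047, 0.999, 0.0]
wrist_force: [-1.0, 0.3, 2.1]
finger_gap: 0.0004
grip_force: 1.0
```

```bash
python3 t.py
```

```text
[ 0.4989 -0.0749  0.069 ] [-1.04  0.26  2.14] 5.1833
[ 0.4989 -0.075   0.0692] [-0.98  1.29  1.66] 5.2333
[ 0.4988 -0.0749  0.0693] [-0.02  2.06  1.52] 5.2833
```

Key 3 gives about 2 N, so it is up. On to key 4.

Emit:
step_arm:
  moves:
    - [[0, 0, -12], [0, 0, 0], 0]
    - [[0, -18, -16], [0, 0, 0], 0]
    - [[0, -40, -16], [0, 0, 0], 0]
    - [[0, -52.5, -11], [0, 0, 0], 0]
    - [[0, -52.5, -5], [0, 0, 0], 0]
    - [[0, -52.5, -5], [0, 0, 0], 0]
    - [[0, -52.5, -5], [0, 0, 0], 0]

```text
clock: 5.92
tcp_pos: [0.5026, -0.1271, 0.0731]
orientation: [-0.001, -0.046, 0.999, 0.001]
wrist_force: [-0.2, 0.9, 0.1]
finger_gap: 0.0003
grip_force: 0.0
```

Emit:
step_arm:
  moves:
    - [[0, 0, 2.5], [0, 0, 0], 0]
    - [[0, 0, 5], [0, 0, 0], 0]
    - [[0, 0, 5], [0, 0, 0], 0]

```text
clock: 6.17
tcp_pos: [0.5035, -0.1272, 0.0689]
orientation: [-0.0, -0.046, 0.999, 0.0]
wrist_force: [-0.4, 1.2, 1.9]
finger_gap: 0.0002
grip_force: 1.0
```

```bash
python3 t.py
```

```text
[ 0.5035 -0.1272  0.0689] [-0.39  1.18  1.91] 6.1667
[ 0.5035 -0.1272  0.0691] [0.69 1.09 1.8 ] 6.2167
[ 0.5035 -0.1272  0.0693] [0.24 1.52 2.07] 6.2667
```

Emit:
step_arm:
  moves:
    - [[0, 0, -14], [0, 0, 0], 0]
    - [[0, 22, -20], [0, 0, 0], 0]
    - [[0, 55, -20], [0, 0, 0], 0]
    - [[0, 88, -20], [0, 0, 0], 0]
    - [[0, 103.5, -15], [0, 0, 0], 0]
    - [[0, 103.5, -5], [0, 0, 0], 0]
    - [[0, 103.5, -3], [0, 0, 0], 0]
    - [[0, 103.5, -3], [0, 0, 0], 0]

```text
clock: 6.98
tcp_pos: [0.4938, -0.025, 0.0714]
orientation: [-0.001, -0.046, 0.999, 0.0]
wrist_force: [0.5, -0.4, 0.3]
finger_gap: 0.0003
grip_force: 0.0
```

Emit:
step_arm:
  moves:
    - [[0, 0, 4], [0, 0, 0], 0]
    - [[0, 0, 7], [0, 0, 0], 0]
    - [[0, 0, 10], [0, 0, 0], 0]
    - [[0, 0, 11], [0, 0, 0], 0]
    - [[0, 0, 11], [0, 0, 0], 0]
    - [[0, 0, 11], [0, 0, 0], 0]

```text
clock: 7.48
tcp_pos: [0.4948, -0.0258, 0.0619]
orientation: [0.001, -0.045, 0.999, -0.0]
wrist_force: [-0.7, -0.3, 5.4]
finger_gap: -0.0
grip_force: 2.6
```

```bash
python3 t.py
```

```text
[ 0.4948 -0.0258  0.0619] [-0.74 -0.29  5.42] 7.4833
[ 0.4949 -0.0258  0.0619] [-1.48 -1.19  5.06] 7.5333
[ 0.4949 -0.0258  0.0619] [-0.86 -0.01  5.  ] 7.5833
```

Emit:
step_arm:
  moves:
    - [[0, 0, 1], [0, 0, 0], 0]
    - [[0, 0, 1.5], [0, 0, 0], 0]
    - [[0, 0, 1.5], [0, 0, 0], 0]

```text
clock: 7.88
tcp_pos: [0.4949, -0.0258, 0.061]
orientation: [0.001, -0.045, 0.999, -0.0]
wrist_force: [-2.7, -0.4, 10.0]
finger_gap: -0.0001
grip_force: 5.1
```

Emit:
step_arm:
  moves:
    - [[0, 0, -5], [0, 0, 0], 0]
    - [[0, 0, -15], [0, 0, 0], 0]
    - [[0, 0, -40], [0, 0, 0], 0]
    - [[0, 0, -70], [0, 0, 0], 0]
    - [[30, 0, -100], [0, 0, 0], 0]
    - [[60, 0, -120], [0, 0, 0], 0]
    - [[60, 0, -120], [0, 0, 0], 0]
    - [[60, 0, -120], [0, 0, 0], 0]

```text
clock: 8.55
tcp_pos: [0.4345, -0.0309, 0.1815]
orientation: [0.002, -0.045, 0.999, -0.0]
wrist_force: [0.3, -0.4, 0.5]
finger_gap: 0.0002
grip_force: 0.0
```

```bash
python3 t.py; python3 - <<'E'
from h import *
cv2.imwrite('pics/scene2.png',cv2.resize(imaging.read_camera('scene')[120:260,150:370,::-1],None,fx=3,fy=3))
E
```

```text
[ 0.4345 -0.0309  0.1815] [ 0.27 -0.35  0.51] 8.55
[ 0.4349 -0.0308  0.1805] [ 0.56 -0.22  0.35] 8.6
[ 0.4349 -0.0306  0.1797] [-0.09 -0.43 -0.79] 8.65
```

View pics/scene2.png

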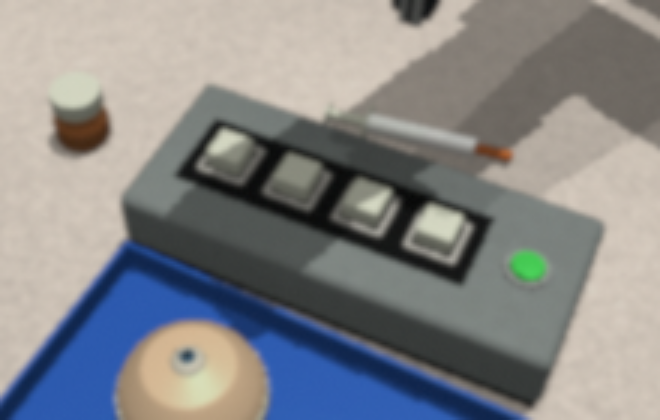

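The picture shows all four caps standing alike, key 2 at (365,200), and the eye, syringe and jar in place. Key 2 reached its bottom stop at 10 N before I let go, so I hand in.

```bash
python3 -c "
from workcell import imaging,env
for i in range(4): imaging.read_camera('top')
print(env.hand_in())"
```

```text
the job is handed in; nothing more can be done
None
```

I tapped all four keys in order from the lamp, found key 2 latched, pressed it to its bottom stop and let it go, and handed the job in. In the last picture all four caps look level, with the eye, syringe and jar in place, but hand-in returned no verdict.

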